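# Light the evidence lamp from its supply, band key and hand switch

## Robot

A 6-joint arm with a two-finger parallel gripper is mounted at the origin on the work surface. World frame = base frame: x ahead of the robot, y to its left, z up, the work surface at z = 0. Lengths are in mm, angles in rad, forces in N, time in s.
With the tool pointing down it reaches from about 400 to 925 mm from the base axis. Payload 12.5 kg.
Tool frame: the origin (TCP) lies at the very end of the fingers, on their centre line; the grasp point (between the pads) lies 19 mm behind it (env.grasp_offset is the distance from the TCP to the grasp point, in mm); z points along the fingers, y is the direction in which the jaws open and shut (so a half turn about z gives the same grasp; the last joint's range is limited). The gripper opens to 95 mm and grips with 3 to 60 N. Pads are 20 mm wide; open, the fingers measure 119 mm over their backs; the gripper's body (75 mm by 180 mm) begins 59 mm behind the grasp point.
Start: joints at [1.215, 0.491, 1.559, -0, 1.092, -0.106], TCP at [154.488, 605.624, 214.661] pointing down, gripper open.
Joint ranges: [-3.1, 3.1], [-0.84, 2.19], [0.05, 2.79], [-1.13, 4.28], [0.06, 2.93], [-2.69, 2.69]. Speed limits (rad/s): [2.22, 2.22, 2.79, 3.14, 3.14, 3.14].

## Interface

Orientations are given as [roll, pitch, yaw] about the fixed x, y, z axes, in that order (R = Rz(yaw) Ry(pitch) Rx(roll)).
In Python, from cell import env gives the robot as it stands. The module is installed in compiled form; this text tells all that it offers.
- The arm moves only by the shell command python3 -m pendant 'ROWS'. ROWS is JSON, one flat list of numbers, 5 for each row, row after row: the shift along the tool's x, y, z as a fraction of full scale, then the turn about the tool's z as a fraction of full scale, then the gripper's target within -1 to 1 (shut at 1, half-way at 0, fully open at -1). In form: [x, y, z, turn, grip, x, y, z, turn, grip, ...]. A call has 1 to 10 rows; each row shifts and turns the commanded pose from where the row before left it, along the tool's axes as they then stand; what a row does not reach is not made up. Full scale, the value 1, is 0.4 m for a shift and 180 degrees for a turn. A row lasts 1/8 s, in which the tool goes at most 62.5 mm and 10.7 degrees, less where a joint would pass 70% of its speed; a pose out of reach is approached as far as the arm can. A call with a number of a shift or a turn outside -1 to 1 is refused whole. A call with a gripper value outside its range is refused whole. The fingers move at their own pace and stop on an object; the grip force is fixed at half the most. Time passes only in rows, so rows that do not move let the fingers close. It gives the time, the measured TCP pose, the force and the opening at its end, in the units of the state.
- env.state(): the state, without advancing time (a new reading comes with each control period).
- env.read_camera(name): name is "side" or "top" or "wrist"; returns the picture (400x640x3 uint8, red, green, blue); there is no depth.
- env.camera_model(name): a dict with "fx", "fy", "cx", "cy" (pixels), "k1" (the pictures are not rectified: a ray, as slopes to the right and down, at radius r is drawn at 1 + k1 r^2 times it, then the intrinsics apply), "view" (4x4, takes a point from world to camera coordinates); the wrist camera has in their place "tool_from_camera" (4x4, takes a point from camera to tool coordinates, whose origin is the TCP and whose axes are the flange's). Camera axes: x right, y down, z forward; pixel columns grow to the right and rows downward; lengths in mm; the calibration is good to about 2 mm. A picture is of the moment at which its call begins: read the wrist's pose just before it. camera_model takes no time and is no camera call.
- env.job_done(): hands the job in, once; it reports no verdict.
Trained networks look in the newest picture that a camera, given by its name, has taken for a name from the list of things; names that differ only in an ending like _2 or _b are one class to them, and where a whole thing is asked for, a point or a joint stands for the part that bears it (a point fixed in the world has none). Each returns a list of dicts, best first, with "confidence" (0 to 1); they miss things now and then, are a little off and sometimes report something else, mostly with a low value. They report only what shows in the picture. A call takes as long as a camera call.
- env.masks_of(thing, camera): "region" (400x640 bool, what is visible of it).
- env.landmark_of(thing, camera): "xyz" ([x, y, z] in mm, in world coordinates, good to about 4 mm: a listed point, or the origin of a listed thing).
The state is a dict: "t": time; "joints": joint angles; "qvel": joint speeds; "tau": joint torques, N m; "eef_pos": TCP position; "tcp_rot": TCP orientation; "ft_force": force on the tool from outside, world axes, zero at the start; "moment": the same for the moment, N m; "opening": opening from 0.0 (shut) to 1.0 (fully open).
Only numpy, scipy, OpenCV 4.12 (cv2) and the standard library are available. Lean on these libraries where they do the work, as an engineer would, in place of code of your own. Each camera call takes 0.05 s, during which the arm holds its last target.

## Task

Light the evidence lamp: press the striped end of the black rocker on the white supply box fully down, then push the green key on the lamp console fully in, and last press the yellow button of the hand switch fully down where it lies and finish while still holding it down with the fingers. Keep to that order, leave the blue and red keys out, and do not pick up or push away the hand switch or any other thing on the bench.

Things in the scene. Friction and masses are not known exactly. Their poses are not given: they have to be found in the camera images.
- supply: white fixed supply box, 160 (x) x 100 (y) x 70 (z) mm; origin under its centre. On its top a black paddle rocker 72 mm long (along x), 42 mm wide: two flat pads meeting in a shallow V over the pivot, which runs along y through the box centre, 80 mm above the work surface. The pad at the -x end has a white stripe across its outer end and stands up at the start (off)
- rocker (a joint): rocker angle in rad: 0 (up to 0.05 at the start) = off, striped pad raised; 0.36 = on, striped pad fully down and lying level 80 mm above the work surface, the other pad up. Press near the stripe, at least 20 mm from the pivot: about 4 N near the stripe moves it; it stays where it is put
- rocker_mark (a point): point on the striped pad's upper face, on its centre line, 24 mm from the pivot towards the stripe; moves with the rocker (about 88 mm above the work surface when off, 80 mm when on; the raised outer end of the pad is at 93 mm)
- console: grey fixed lamp console, 140 (x) x 220 (y) x 60 (z) mm; origin under its centre; lens on its +x end. On its top, 30 mm from the centre towards -x, three round keys stand in a row along its y, 55 mm apart: green, blue and red, in any order
- green_key_top (a point): centre of the top of the green key, a round green cap 28 mm across that stands 14 mm above the console's top when out (74 mm above the work surface) and 7 mm when fully in; moves with the key
- blue_key_top (a point): centre of the top of the blue key, a round blue cap 28 mm across that stands 14 mm above the console's top when out (74 mm above the work surface) and 7 mm when fully in; moves with the key
- red_key_top (a point): centre of the top of the red key, a round red cap 28 mm across that stands 14 mm above the console's top when out (74 mm above the work surface) and 7 mm when fully in; moves with the key
- green_key (a joint): green band key, 0 = fully out, grows as it is pushed down, 0.007 m = fully in. About 2.5 N moves it; it has no return spring and stays where it is pushed
- blue_key (a joint): blue band key, 0 = fully out, grows as it is pushed down, 0.007 m = fully in. About 2.5 N moves it; it has no return spring and stays where it is pushed
- red_key (a joint): red band key, 0 = fully out, grows as it is pushed down, 0.007 m = fully in. About 2.5 N moves it; it has no return spring and stays where it is pushed
- handswitch: loose black hand switch, 0.5 to 0.8 kg, a box 110 (x) x 70 (y) x 42 (z) mm lying on a rubber sole; origin under its centre; the round yellow button is in the middle of its top
- trigger_top (a point): centre of the top of the yellow button, 34 mm across, 56 mm above the work surface when up, 50 mm when fully down; moves with the button
- trigger (a joint): yellow button, 0 = up, 0.006 m = fully down. A spring pushes it back up: about 1.4 N starts it, 4 N holds it fully down
- lens_cap: bystander: round black lens cap, 40 mm across, 16 mm high, lying on the console's top near a far corner; origin under its centre
- jar: bystander: small amber jar with a white lid, 44 mm across, 60 mm high; origin under its centre
- tape: bystander: roll of clear tape lying flat, 90 mm across, 25 mm high; origin under its centre
- cup: bystander: white cup, 68 mm across, 85 mm high; origin under its centre
- vial: bystander: small pale bottle with a blue cap, 32 mm across, 75 mm high; origin under its centre
- brush: bystander: brush 180 mm long, lying; origin under its middle, x along it
- goggles: bystander: red goggles standing on the bench, 150 mm wide, 50 mm high, about 100 mm deep; origin under the front frame

How it is judged (in metres and radians):
On the way, in this order (a step that is already met when the one before it is completed fails the run):
1. the rocker's striped end is pressed down (value of joint rocker above 0.29 rad), for 0.1 s.
2. the green key is pushed in (value of joint green_key above 0.005 m), for 0.1 s.
3. the yellow button is pressed down by the fingers (value of joint trigger above 0.0045 m and contact force between handswitch and the fingers above 1.5 N), for 0.2 s.
At the end, for the whole second after the job is handed in: the rocker is on (at least 0.29 of 0.36 rad), the green key is in (at least 5 of 7 mm), the blue and red keys are out (within 2 mm), and the fingers hold the yellow button down (at least 4.5 of 6 mm, with more than 1.5 N) on the hand switch, which lies flat within 30 mm of where it was (all of step 3 and value of joint rocker above 0.29 rad and value of joint green_key above 0.005 m and value of joint each of blue_key, red_key below 0.002 m and distance of handswitch from where it was at the start of the episode below 0.03 m and angle between handswitch's own z axis and vertical below 0.1 rad and height (world z) of handswitch below 0.01 m); the arm keeps its last pose, push and grip.
It fails at once if the blue or red key is pushed in more than 2.5 mm (value of joint any of blue_key, red_key above 0.0025 m).
It fails at once if the green key is pushed in before the rocker is on (value of joint green_key above 0.003 m and value of joint rocker below 0.25 rad).
It fails at once if the yellow button is pressed before the rocker is on and the green key is in (value of joint trigger above 0.003 m and (value of joint rocker below 0.25 rad or value of joint green_key below 0.0045 m)).
It fails at once if the hand switch is lifted, tipped or pushed more than 30 mm away (height (world z) of handswitch above 0.01 m or angle between handswitch's own z axis and vertical above 0.2 rad or distance of handswitch from where it was at the start of the episode above 0.03 m).
It fails at once if a bystander is moved more than 30 mm or lifted (distance of any of lens_cap, jar, tape, cup, vial, brush, goggles from where it was at the start of the episode above 0.03 m).
It also fails if it takes over 42 s, if anything falls off the work surface, if the arm or the gripper's body presses on something with over 40 N, if the wrist force passes 120 N, or if a joint passes its speed limit or range.

## Working session

There is one attempt and no reset: what is moved stays moved. The work goes in short steps, Python scripts to look and compute and a shell command to move; the robot and the scene stay as the last step left them, time stands still between calls to the robot, and variables do not carry over. Pictures are saved under pics/ and viewed, and the job is handed in when it is done.

```bash
mkdir -p pics; python3 - <<'E'
from cell import env
import cv2
s=env.state(); print({k:(v if not hasattr(v,'tolist') else [round(x,3) for x in v.tolist()]) for k,v in s.items()})
for c in ['top','side']:
    im=env.read_camera(c); cv2.imwrite(f'pics/{c}0.png',im[:,:,::-1])
    for n in (['supply','rocker_mark','console','green_key_top','blue_key_top','red_key_top','handswitch','trigger_top','lens_cap','jar','tape','cup','vial','brush','goggles'] if c=='top' else ['rocker_mark','green_key_top','trigger_top']):
        r=env.landmark_of(n,c)
        print(c,n,[( [round(float(x)) for x in d['xyz']],round(d['confidence'],2)) for d in r[:3]])
print(env.state()['t'])
E
```

```text
{'t': 0.0, 'joints': [1.215, 0.492, 1.559, 0.0, 1.092, -0.106], 'qvel': [0.0, -0.001, -0.0, -0.001, 0.001, 0.0], 'tau': [-0.001, -61.265, -25.817, 0.069, 0.048, -0.0], 'eef_pos': [154.399, 605.392, 214.077], 'tcp_rot': [-3.141, -0.0, 2.892], 'ft_force': [-0.264, -0.459, -0.25], 'moment': [0.028, 0.036, -0.017], 'opening': 1.0001215491572748}
top supply [([443, -353, -3], 0.66)]
top rocker_mark [([426, -359, 89], 0.91)]
top console [([576, -20, -1], 0.64), ([550, -82, 73], 0.42)]
top green_key_top [([549, -82, 72], 0.48)]
top blue_key_top [([549, -18, 74], 0.64)]
top red_key_top [([544, 32, 72], 0.59)]
top handswitch [([451, 262, -2], 0.59)]
top trigger_top [([451, 268, 55], 0.44)]
top lens_cap [([411, 563, 0], 0.65), ([549, -84, 72], 0.54), ([617, 57, 59], 0.49)]
top jar [([372, 75, 0], 0.49), ([697, -275, -1], 0.47)]
top tape [([450, 263, 54], 0.61), ([365, -100, 0], 0.59), ([550, -22, 75], 0.55)]
top cup [([697, 304, 3], 0.89), ([577, -16, 0], 0.65)]
top vial [([694, -277, -2], 0.65), ([457, -536, 0], 0.64)]
top brush [([456, -532, 1], 0.91), ([364, -100, 0], 0.59), ([373, 77, 0], 0.41)]
top goggles [([412, 561, -2], 0.8), ([549, -84, 74], 0.66)]
side rocker_mark [([423, -362, 91], 0.72)]
side green_key_top [([552, -74, 76], 0.39)]
side trigger_top [([450, 268, 53], 0.47)]
1.0
```

View pics/top0.png

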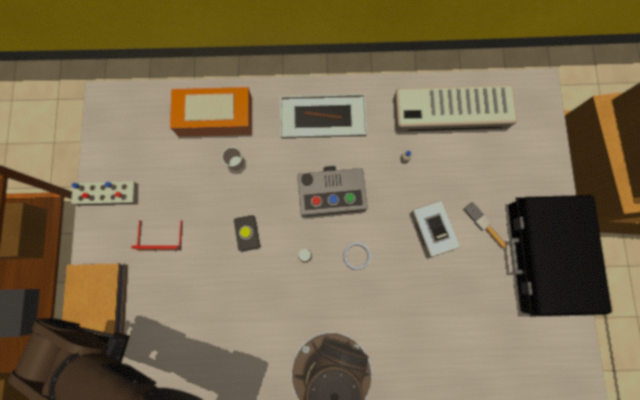

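View pics/side0.png

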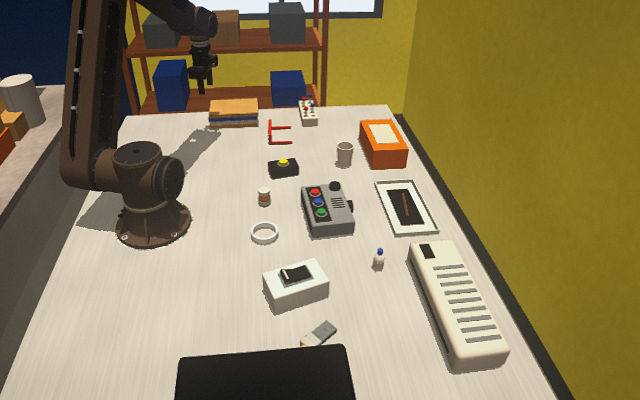

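```bash
cat > h.py <<'E'
from cell import env
import cv2, numpy as np
def ray(cam,u,v):
    m=env.camera_model(cam)
    K=np.array([[m['fx'],0,m['cx']],[0,m['fy'],m['cy']],[0,0,1.]])
    p=cv2.undistortPointsIter(np.array([[[u,v]]],float),K,np.array([m['k1'],0,0,0,0.]),None,None,(3,50,1e-10))[0,0]
    V=np.array(m['view']); R=V[:3,:3]; 
    return -R.T@V[:3,3], R.T@np.array([p[0],p[1],1.])
def at(cam,u,v,z):
    o,d=ray(cam,u,v); return o+d*(z-o[2])/d[2]
def proj(cam,P):
    m=env.camera_model(cam); q=np.array(m['view'])@np.r_[P,1]; x=q[:2]/q[2]; f=1+m['k1']*(x@x)
    return m['fx']*x[0]*f+m['cx'], m['fy']*x[1]*f+m['cy']
E
python3 - <<'E'
from h import *
top=cv2.imread('pics/top0.png'); side=cv2.imread('pics/side0.png')
def blob(im,lo,hi,box,minS=120):
    h=cv2.cvtColor(im,cv2.COLOR_BGR2HSV); m=cv2.inRange(h,(lo,minS,50),(hi,255,255))
    x0,y0,x1,y1=box; k=np.zeros_like(m); k[y0:y1,x0:x1]=m[y0:y1,x0:x1]
    ys,xs=np.nonzero(k); return xs.mean(),ys.mean(),len(xs)
for n,lo,hi,bt,bs,z in [('green',40,90,(340,188,360,208),(310,204,332,220),72),('blue',100,130,(325,190,343,210),(308,195,330,208),72),('red',0,10,(308,192,326,210),(305,184,325,197),72),('yellow',20,35,(235,220,258,245),(274,155,292,168),54)]:
    a=blob(top,lo,hi,bt); b=blob(side,lo,hi,bs)
    print(n,np.round(a,1),at('top',*a[:2],z).round(1),np.round(b,1),at('side',*b[:2],z).round(1))
for n,u,v in [('a',0,0)]: pass
A=cv2.resize(top[190:265,400:470],None,fx=6,fy=6,interpolation=cv2.INTER_CUBIC)
B=cv2.resize(side[250:315,255:335],None,fx=6,fy=6,interpolation=cv2.INTER_CUBIC)
H=max(A.shape[0],B.shape[0]); W=np.zeros((H,A.shape[1]+B.shape[1],3),np.uint8); W[:A.shape[0],:A.shape[1]]=A; W[:B.shape[0],A.shape[1]:]=B
cv2.imwrite('pics/rk.png',cv2.resize(W,None,fx=800/W.shape[1],fy=800/W.shape[1])); print(W.shape)
for P in [(426,-359,89),(443,-353,80),(549,-82,74)]: print(P,proj('top',P),proj('side',P))
E
```

```text
green [349.6 197.2  35. ] [550.8 -75.4  72. ] [321.1 210.5  37. ] [553.6 -78.9  72. ]
blue [332.7 198.9  33. ] [546.8 -20.5  72. ] [317.9 200.1  36. ] [550.6 -22.8  72. ]
red [316.  200.1  62. ] [544.2  33.8  72. ] [314.6 191.3  53. ] [546.1  27.5  72. ]
yellow [244.9 231.6  90. ] [450.5 267.   54. ] [282.8 161.5  54. ] [453.2 256.7  54. ]
(450, 900, 3)
(426, -359, 89) (np.float64(441.70966322637724), np.float64(232.5002114416798)) (np.float64(288.04364392533483), np.float64(273.6170350412869))
(443, -353, 80) (np.float64(438.5781140068941), np.float64(227.5400517909742)) (np.float64(294.2668141307454), np.float64(273.83524711433654))
(549, -82, 74) (np.float64(351.6690334077383), np.float64(197.58133827198037)) (np.float64(319.8302446011591), np.float64(210.69427425608873))
```

View pics/rk.png

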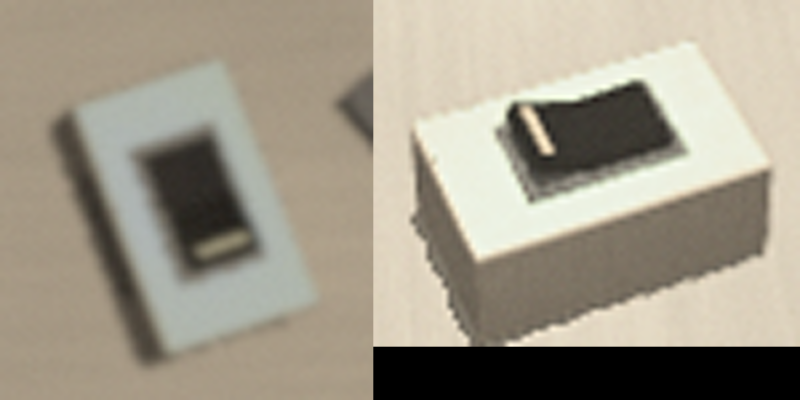

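```bash
python3 - <<'E'
from h import *
s=5.3333
tp=lambda x,y:(400-.5+x/s,190-.5+y/s)
sp=lambda x,y:(255-.5+(x-373.33)/s,250-.5+y/s)
print('stripe',at('top',*tp(222,246),91).round(1),at('side',*sp(537,131),91).round(1))
c=[at('top',*tp(*p),70).round(1) for p in [(75,108),(222,62),(316,298),(165,355)]]; print('top corners',c,np.mean(c,0))
c=[at('side',*sp(*p),70).round(1) for p in [(416,128),(692,44),(770,170),(480,262)]]; print('side corners',c,np.mean(c,0))
E
```

```text
stripe [ 416.  -355.8   91. ] [ 418.3 -361.7   91. ]
top corners [array([ 504. , -280.1,   70. ]), array([ 529.8, -371. ,   70. ]), array([ 385.7, -414.8,   70. ]), array([ 354.5, -322.7,   70. ])] [ 443.5  -347.15   70.  ]
side corners [array([ 358.2, -333.2,   70. ]), array([ 505.3, -287.7,   70. ]), array([ 532.9, -381. ,   70. ]), array([ 385.7, -424.7,   70. ])] [ 445.525 -356.65    70.   ]
```

```bash
python3 -m pendant '[-0.0926,-0.0636,0,0,1,-0.0926,-0.0636,0,0,1,-0.0926,-0.0636,0,0,1,-0.0926,-0.0636,0,0,1,-0.0926,-0.0636,0,0,1,-0.0926,-0.0636,0,0,1,-0.0926,-0.0636,0,0,1,-0.0926,-0.0636,0,0,1,-0.0926,-0.0636,0,0,1,-0.0926,-0.0636,0,0,1]'
cat >> h.py <<'E'
def st():
    s=env.state(); print('t',round(s['t'],2),'pos',np.round(s['eef_pos'],1),'rot',np.round(s['tcp_rot'],3),'F',np.round(s['ft_force'],1),'open',round(s['opening'],3),'j',np.round(s['joints'],2)); return s
def wray(s,u,v):
    from scipy.spatial.transform import Rotation as Ro
    m=env.camera_model('wrist'); K=np.array([[m['fx'],0,m['cx']],[0,m['fy'],m['cy']],[0,0,1.]])
    p=cv2.undistortPointsIter(np.array([[[u,v]]],float),K,np.array([m['k1'],0,0,0,0.]),None,None,(3,50,1e-10))[0,0]
    T=np.array(m['tool_from_camera']); R=Ro.from_euler('xyz',s['tcp_rot']).as_matrix()
    return R@T[:3,3]+np.array(s['eef_pos']), R@T[:3,:3]@np.array([p[0],p[1],1.])
def wat(s,u,v,z):
    o,d=wray(s,u,v); return o+d*(z-o[2])/d[2]
def togo(s,P):
    from scipy.spatial.transform import Rotation as Ro
    R=Ro.from_euler('xyz',s['tcp_rot']).as_matrix(); return (R.T@(np.array(P)-np.array(s['eef_pos']))/400).round(4)
E
python3 - <<'E'
from h import *
s=st(); im=env.read_camera('wrist'); cv2.imwrite('pics/w1.png',im[:,:,::-1])
for n in ['trigger_top','handswitch']:
    print(n,[(np.round(d['xyz'],1),round(d['confidence'],2)) for d in env.landmark_of(n,'wrist')[:2]])
print(togo(s,(500,-75,214)))
E
```

```text
t: 2.25
eef_pos: [451.4, 266.4, 214.8]
tcp_rot: [3.141, 0.0, 2.892]
ft_force: [0.7, 0.1, 0.5]
opening: 0.025
t 2.25 pos [451.4 266.4 214.8] rot [3.141 0.    2.892] F [0.7 0.1 0.5] open 0.025 j [ 0.41  0.35  1.8   0.    0.99 -0.91]
trigger_top [(array([448.9, 263.1,  58.3]), 0.69)]
handswitch []
[-0.3287 -0.7969  0.0019]
```

View pics/w1.png

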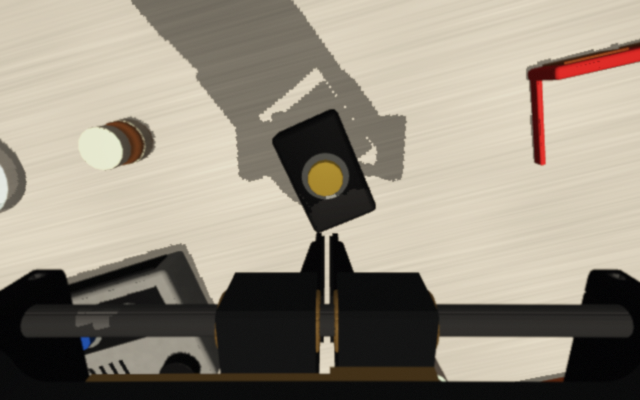

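```bash
python3 - <<'E'
from h import *
s=st(); print('button',wat(s,325,179,56).round(1))
E
python3 -m pendant '[-0.0329,-0.0797,0,0,1,-0.0329,-0.0797,0,0,1,-0.0329,-0.0797,0,0,1,-0.0329,-0.0797,0,0,1,-0.0329,-0.0797,0,0,1,-0.0329,-0.0797,0,0,1,-0.0329,-0.0797,0,0,1,-0.0329,-0.0797,0,0,1,-0.0329,-0.0797,0,0,1,-0.0329,-0.0797,0,0,1]'
python3 - <<'E'
from h import *
s=st(); im=env.read_camera('wrist'); cv2.imwrite('pics/w2.png',im[:,:,::-1])
for n in ['green_key_top','blue_key_top']:
    print(n,[(np.round(d['xyz'],1),round(d['confidence'],2)) for d in env.landmark_of(n,'wrist')[:2]])
print(togo(s,(440,-350,214)))
E
```

```text
t 2.4 pos [451.5 266.3 214.6] rot [3.141 0.    2.889] F [0.8 0.2 0. ] open 0.004 j [ 0.41  0.35  1.8   0.    0.99 -0.91]
button [450.6 265.4  56. ]
t: 3.65
eef_pos: [499.3, -74.0, 214.8]
tcp_rot: [3.141, 0.0, 2.893]
ft_force: [-0.8, 0.1, 0.5]
opening: 0.005
t 3.65 pos [499.3 -74.  214.8] rot [3.141 0.    2.893] F [-0.8  0.1  0.5] open 0.005 j [-0.28  0.32  1.85  0.    0.97 -1.6 ]
green_key_top [(array([550.9, -79.2,  71.6]), 0.89)]
blue_key_top [(array([ 444.2, -350.8,    4.2]), 0.4)]
[-0.0263 -0.7053  0.0018]
```

View pics/w2.png

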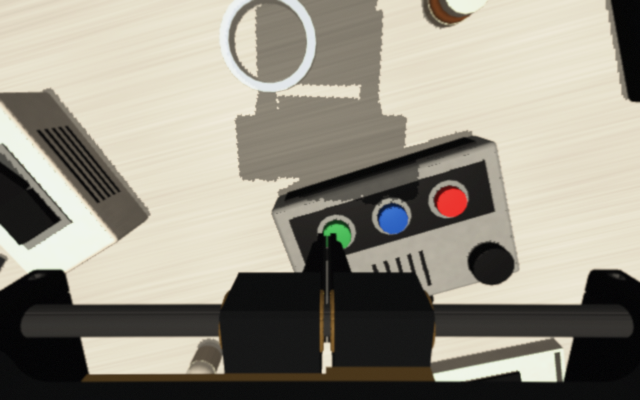

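```bash
python3 - <<'E'
from h import *
s=st(); 
for n,u,v in [('g',337.5,234.5),('b',393,218.5),('r',450,201.5)]: print(n,wat(s,u,v,74).round(1))
E
python3 -m pendant '[-0.0026,-0.0705,0,0,1,-0.0026,-0.0705,0,0,1,-0.0026,-0.0705,0,0,1,-0.0026,-0.0705,0,0,1,-0.0026,-0.0705,0,0,1,-0.0026,-0.0705,0,0,1,-0.0026,-0.0705,0,0,1,-0.0026,-0.0705,0,0,1,-0.0026,-0.0705,0,0,1,-0.0026,-0.0705,0,0,1]'
python3 - <<'E'
from h import *
s=st(); im=env.read_camera('wrist'); cv2.imwrite('pics/w3.png',im[:,:,::-1])
for n in ['rocker_mark','supply']:
    print(n,[(np.round(d['xyz'],1),round(d['confidence'],2)) for d in env.landmark_of(n,'wrist')[:2]])
E
```

```text
t 3.8 pos [499.2 -74.  214.5] rot [ 3.141 -0.     2.89 ] F [ 0.7 -0.4  0.1] open 0.005 j [-0.28  0.32  1.85  0.    0.97 -1.6 ]
g [548.2 -75.6  74. ]
b [545.4 -22.6  74. ]
r [542.1  30.3  74. ]
t: 5.05
eef_pos: [440.1, -348.9, 214.7]
tcp_rot: [3.141, -0.0, 2.893]
ft_force: [-0.3, 0.5, 0.2]
opening: -0.0
t 5.05 pos [ 440.1 -348.9  214.7] rot [ 3.141 -0.     2.893] F [-0.3  0.5  0.2] open -0.0 j [-0.79  0.4   1.72  0.    1.02 -2.11]
rocker_mark [(array([ 425.1, -357.5,   86.1]), 0.93), (array([ 454. , -532.9,    0.7]), 0.24)]
supply [(array([ 444.5, -349.1,   -1.7]), 0.61)]
```

View pics/w3.png

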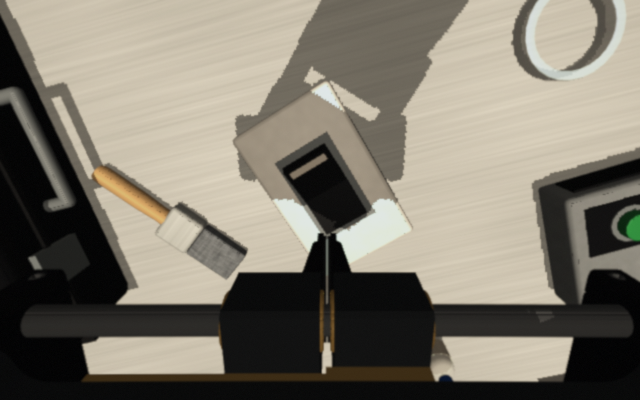

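```bash
python3 - <<'E'
from h import *
s=st(); print('stripe',wat(s,308,166,91).round(1))
a,b,c=[wat(s,u,v,70) for u,v in [(234,141),(328,82),(411,227)]]
print('corners',a.round(1),b.round(1),c.round(1),'centre',((a+c)/2).round(1),'yaw',np.degrees(np.arctan2(*(c-b)[[1,0]])).round(1))
for P in [(419,-359,110),(419,-359,96),(419,-359,76)]: print(togo(s,P))
E
```

```text
t 5.2 pos [ 439.8 -349.   214.4] rot [ 3.141 -0.     2.891] F [-0.   0.3  0.9] open 0.004 j [-0.79  0.4   1.72  0.    1.02 -2.11]
stripe [ 416.  -358.3   91. ]
corners [ 383.  -416.9   70. ] [ 355.8 -325.8   70. ] [ 500.1 -282.5   70. ] centre [ 441.5 -349.7   70. ] yaw 16.7
[ 0.0442 -0.0372  0.261 ]
[ 0.0442 -0.0373  0.296 ]
[ 0.0442 -0.0373  0.346 ]
```

```bash
python3 -m pendant '[0.022,-0.0186,0.03,0,1,0.022,-0.0186,0.08,0,1,0,0,0.08,0,1,0,0,0.07,0,1,0,0,0.02,0,1,0,0,0,0,1]'
python3 -m pendant '[0,0,0.015,0,1,0,0,0.015,0,1,0,0,0.015,0,1,0,0,0.01,0,1,0,0,0,0,1]'
```

```text
t: 5.95
eef_pos: [418.8, -359.2, 102.5]
tcp_rot: [3.141, -0.001, 2.892]
ft_force: [0.6, 0.1, -0.1]
opening: 0.004
t: 6.58
eef_pos: [418.9, -359.8, 80.3]
tcp_rot: [3.141, 0.0, 2.892]
ft_force: [0.5, 0.4, 0.4]
opening: 0.005
```

```bash
python3 -m pendant '[0,0,0.004,0,1,0,0,0.003,0,1,0,0,0,0,1]'
```

```text
t: 6.95
eef_pos: [419.0, -359.9, 80.0]
tcp_rot: [-3.141, 0.002, 2.892]
ft_force: [-6.4, 4.7, 29.9]
opening: 0.005
```

```bash
python3 -m pendant '[0,0,-0.04,0,1,0,0,-0.1,0,1,0,0,-0.1,0,1,0,0,-0.08,0,1,-0.05,0.04,-0.02,0,1,0,0,0,0,1]'
python3 - <<'E'
from h import *
s=st(); im=env.read_camera('wrist'); cv2.imwrite('pics/w4.png',im[:,:,::-1])
for n in ['rocker_mark']:
    print(n,[(np.round(d['xyz'],1),round(d['confidence'],2)) for d in env.landmark_of(n,'wrist')[:2]])
im=env.read_camera('side'); cv2.imwrite('pics/s4.png',cv2.resize(im[250:315,255:335,::-1],None,fx=6,fy=6))
print(togo(s,(550,-76.5,214)),togo(s,(550,-76.5,95)))
E
```

```text
t: 7.7
eef_pos: [443.1, -348.8, 214.4]
tcp_rot: [-3.141, 0.001, 2.893]
ft_force: [-1.0, 0.4, -0.1]
opening: 0.005
t 7.7 pos [ 443.1 -348.8  214.4] rot [-3.141e+00  1.000e-03  2.893e+00] F [-1.   0.4 -0.1] open 0.005 j [-0.78  0.4   1.71  0.    1.02 -2.11]
rocker_mark [(array([ 424.4, -357.2,   78.2]), 0.76)]
[-0.0917  0.7256  0.0009] [-0.0912  0.7257  0.2984]
```

View pics/w4.png

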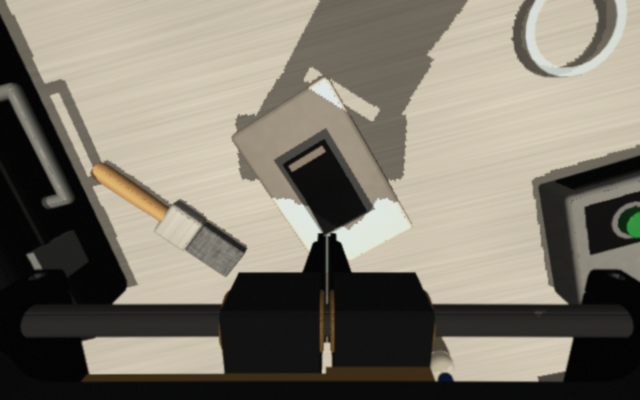

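View pics/s4.png

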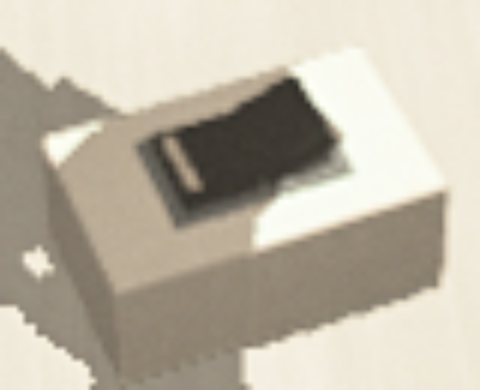

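The striped pad now lies level (side crop around (182,163)), the other pad is up, and the mark reads 78 mm, so the rocker is on. Next is the green key.

```bash
python3 -m pendant '[-0.0091,0.0726,0,0,1,-0.0091,0.0726,0,0,1,-0.0091,0.0726,0,0,1,-0.0091,0.0726,0,0,1,-0.0091,0.0726,0,0,1,-0.0091,0.0726,0,0,1,-0.0091,0.0726,0,0,1,-0.0091,0.0726,0,0,1,-0.0091,0.0726,0,0,1,-0.0091,0.0726,0,0,1]'
python3 -m pendant '[0,0,0.1,0,1,0,0,0.1,0,1,0,0,0.09,0,1,0,0,0,0,1]'
python3 - <<'E'
from h import *
s=st(); im=env.read_camera('wrist'); cv2.imwrite('pics/w5.png',im[:,:,::-1])
im=env.read_camera('side'); cv2.imwrite('pics/s5.png',cv2.resize(im[150:250,270:390,::-1],None,fx=6,fy=6))
E
```

```text
t: 9.1
eef_pos: [549.0, -76.4, 213.1]
tcp_rot: [3.142, -0.001, 2.891]
ft_force: [0.0, 0.0, -0.7]
opening: 0.002
t: 9.6
eef_pos: [547.7, -76.9, 95.5]
tcp_rot: [3.141, -0.005, 2.891]
ft_force: [0.4, -0.4, 0.4]
opening: 0.009
t 9.6 pos [547.7 -76.9  95.5] rot [ 3.141 -0.005  2.891] F [ 0.4 -0.4  0.4] open 0.009 j [-0.26  0.54  1.85  0.    0.75 -1.58]
```

View pics/w5.png

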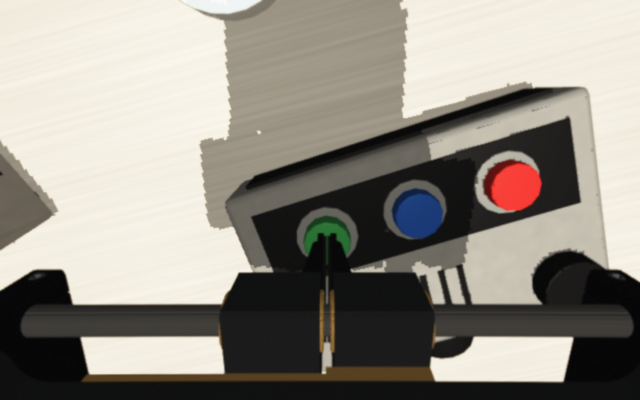

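View pics/s5.png

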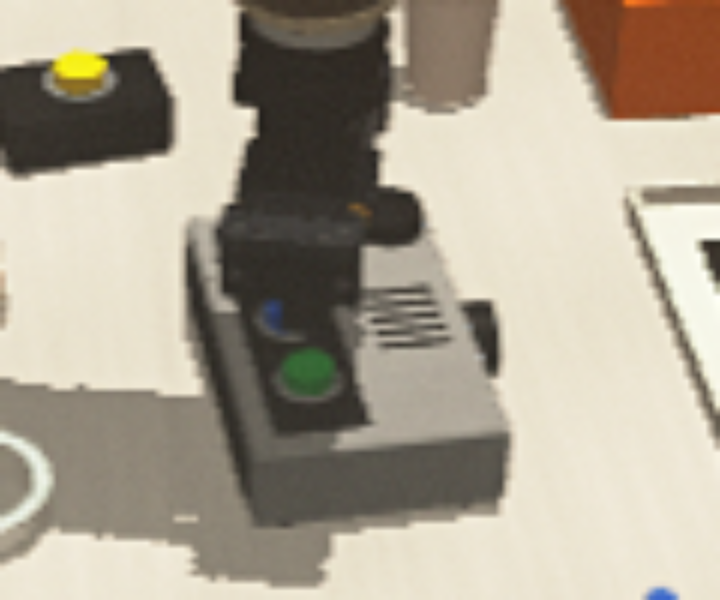

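```bash
python3 -m pendant '[-0.003,0,0.02,0,1,0,0,0.02,0,1,0,0,0.015,0,1,0,0,0.0125,0,1,0,0,0,0,1]'
```

```text
t: 10.32
eef_pos: [550.3, -77.1, 70.5]
tcp_rot: [3.142, -0.0, 2.892]
ft_force: [0.8, 0.0, -0.1]
opening: 0.002
```

```bash
python3 -m pendant '[0,0,0.006,0,1,0,0,0.003,0,1,0,0,0,0,1]'
```

```text
t: 10.7
eef_pos: [550.5, -77.1, 67.3]
tcp_rot: [3.141, 0.0, 2.892]
ft_force: [0.0, 0.4, 1.4]
opening: 0.003
```

```bash
python3 -m pendant '[0,0,0.003,0,1,0,0,0,0,1]'
```

```text
t: 10.95
eef_pos: [550.6, -77.1, 67.0]
tcp_rot: [3.142, 0.001, 2.892]
ft_force: [-3.6, 0.8, 12.9]
opening: 0.004
```

```bash
python3 -m pendant '[0,0,-0.05,0,1,0,0,-0.1,0,1,0,0,-0.1,0,1,0.1,0,-0.1,0,1,0.03,0,0,0,1,0,0,0,0,1]'
python3 - <<'E'
from h import *
s=st(); im=env.read_camera('wrist'); cv2.imwrite('pics/w6.png',im[:,:,::-1])
for n in ['green_key_top','blue_key_top','red_key_top']:
    print(n,[(np.round(d['xyz'],1),round(d['confidence'],2)) for d in env.landmark_of(n,'wrist')[:2]])
im=env.read_camera('side'); cv2.imwrite('pics/s6.png',cv2.resize(im[150:250,270:390,::-1],None,fx=6,fy=6))
print(togo(s,(450.5,264.5,209)))
E
```

```text
t: 11.7
eef_pos: [499.6, -64.1, 205.8]
tcp_rot: [3.142, -0.0, 2.892]
ft_force: [1.4, -0.5, -0.2]
opening: 0.005
t 11.7 pos [499.6 -64.1 205.8] rot [ 3.142 -0.     2.892] F [ 1.4 -0.5 -0.2] open 0.005 j [-0.26  0.33  1.86  0.    0.95 -1.58]
green_key_top [(array([553.2, -79.8,  67.7]), 0.66)]
blue_key_top [(array([547. , -19.3,  78.1]), 0.9)]
red_key_top [(array([543.9,  28. ,  71.7]), 0.56)]
[ 0.322   0.7657 -0.0079]
```

View pics/w6.png

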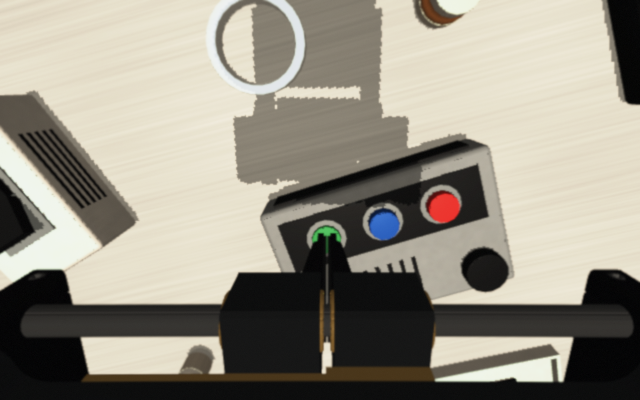

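View pics/s6.png

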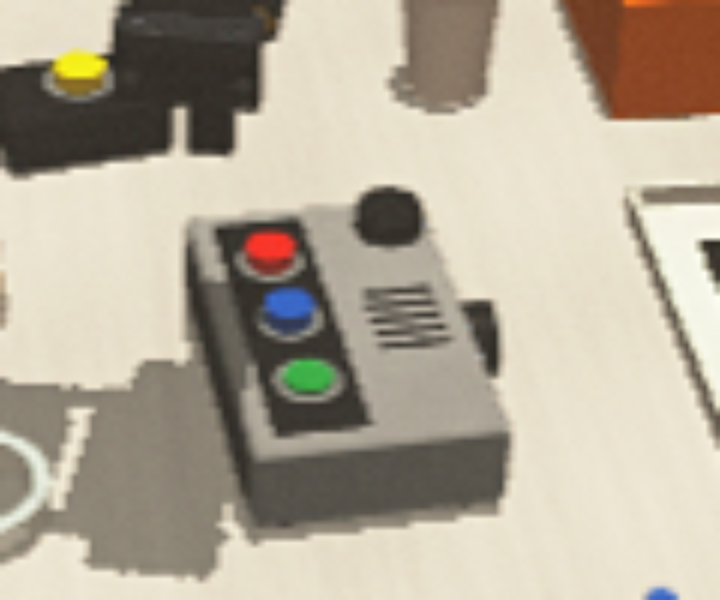

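The green key is visibly in at side crop (310,377), while blue (288,310) and red (271,250) are still out. Next is the hand switch.

```bash
python3 -m pendant '[0.0322,0.0766,0,0,1,0.0322,0.0766,0,0,1,0.0322,0.0766,0,0,1,0.0322,0.0766,0,0,1,0.0322,0.0766,0,0,1,0.0322,0.0766,0,0,1,0.0322,0.0766,0,0,1,0.0322,0.0766,0,0,1,0.0322,0.0766,0,0,1,0.0322,0.0766,0,0,1]'
python3 -m pendant '[0,0,0.1,0,1,0,0,0.1,0,1,0,0,0.1,0,1,0,0,0,0,1]'
python3 - <<'E'
from h import *
s=st(); im=env.read_camera('wrist'); cv2.imwrite('pics/w7.png',im[:,:,::-1])
print([(np.round(d['xyz'],1),round(d['confidence'],2)) for d in env.landmark_of('trigger_top','wrist')[:2]])
E
```

```text
t: 13.2
eef_pos: [451.0, 265.6, 205.4]
tcp_rot: [-3.141, -0.001, 2.892]
ft_force: [0.3, 0.3, 0.4]
opening: 0.002
t: 13.7
eef_pos: [450.0, 264.0, 83.5]
tcp_rot: [-3.138, -0.005, 2.892]
ft_force: [-0.7, 0.2, -0.1]
opening: 0.001
t 13.7 pos [450.  264.   83.5] rot [-3.138 -0.005  2.892] F [-0.7  0.2 -0.1] open 0.001 j [ 0.4   0.53  1.94  0.    0.68 -0.92]
[(array([450.9, 261.5,  56.6]), 0.74)]
```

View pics/w7.png

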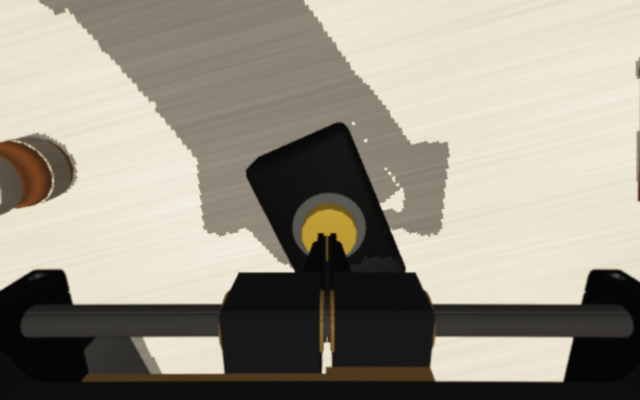

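```bash
python3 -m pendant '[0,0,0.03,0,1,0,0,0.02,0,1,0,0,0.02,0,1,0,0,0.0125,0,1,0,0,0.005,0,1,0,0,0,0,1]'
```

```text
t: 14.55
eef_pos: [451.0, 264.5, 51.1]
tcp_rot: [3.142, 0.0, 2.892]
ft_force: [-0.3, -1.2, 2.6]
opening: 0.004
```

```bash
python3 -m pendant '[0,0,0.004,0,1,0,0,0,0,1]'
```

```text
t: 14.8
eef_pos: [451.0, 264.5, 50.2]
tcp_rot: [3.141, 0.0, 2.892]
ft_force: [-3.3, -1.7, 11.6]
opening: 0.007
```

```bash
python3 -m pendant '[0,0,0,0,1,0,0,0,0,1,0,0,0,0,1,0,0,0,0,1]'
python3 - <<'E'
from h import *
im=env.read_camera('side'); cv2.imwrite('pics/s8.png',cv2.resize(im[130:310,220:350,::-1],None,fx=3.3,fy=3.3))
im=env.read_camera('wrist'); cv2.imwrite('pics/w8.png',im[:,:,::-1])
for c in ['side','wrist']: print([(np.round(d['xyz'],1),round(d['confidence'],2)) for d in env.landmark_of('trigger_top',c)[:2]])
for n in ['green_key_top','blue_key_top','red_key_top','rocker_mark']:
    print(n,[(np.round(d['xyz'],1),round(d['confidence'],2)) for d in env.landmark_of(n,'side')[:1]])
st()
E
```

```text
t: 15.3
eef_pos: [451.0, 264.5, 50.2]
tcp_rot: [3.141, 0.0, 2.892]
ft_force: [-1.8, -0.9, 11.8]
opening: 0.003
[(array([452. , 264.2,  45.5]), 0.37)]
[]
green_key_top [(array([554.7, -77.1,  66.3]), 0.44)]
blue_key_top [(array([551.8, -25. ,  73.8]), 0.37)]
red_key_top [(array([543.6,  33.9,  73. ]), 0.57)]
rocker_mark [(array([ 424.1, -359.6,   83.9]), 0.89)]
t 15.7 pos [451.  264.5  50.2] rot [3.141 0.    2.892] F [-2.7 -2.  11.2] open 0.003 j [ 0.4   0.58  1.96  0.    0.6  -0.92]
```

View pics/s8.png

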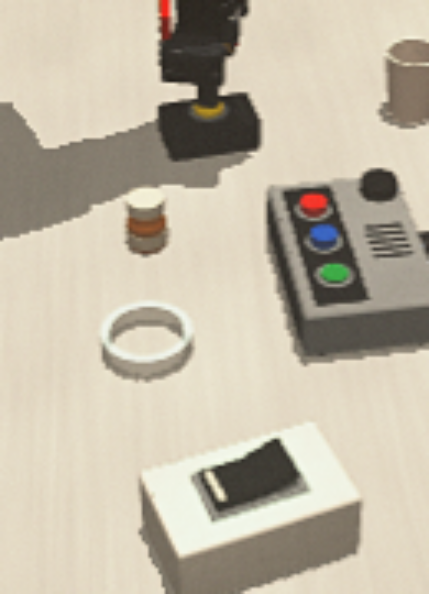

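View pics/w8.png

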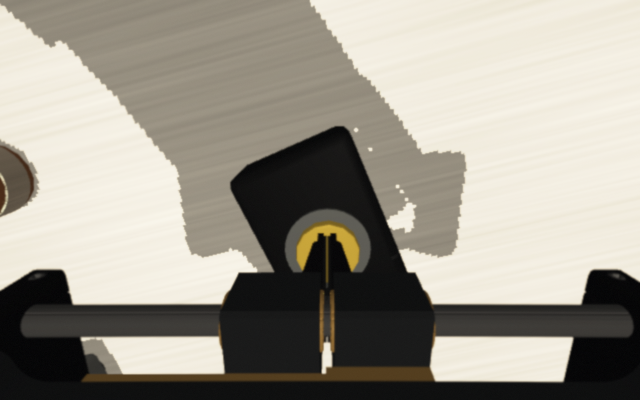

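The pictures show the fingers on the yellow button, which is down (side crop (208,108)). The rocker is on, green is in, and blue and red are out. The push is steady at 11 N, so I'm handing in.

```bash
python3 - <<'E'
from h import *
print(env.job_done()); st()
E
```

```text
the job is handed in; nothing more can be done
None
the job is handed in; nothing more can be done
```

The job is handed in, with the shut fingers still holding the yellow button down. No verdict was reported.

| Step | What I did | Check |
|---|---|---|
| 1. Rocker | Pressed the striped end to its stop: TCP at 80.0 mm, 30 N | Later pictures show the striped pad level and the other pad up |
| 2. Green key | Pushed to its stop: TCP at 67.0 mm, 13 N | Pictures show green in, with blue and red still out |
| 3. Yellow button | Pressed where the hand switch lies: TCP at 50.2 mm, about 11 N upward | Steady at last reading; hand switch and nearby bystanders look unmoved |

I handed in at about 15.7 s of the 42 s allowed.

These last network readings disagreed or failed:
- **Rocker mark:** the side camera put it at 83.9 mm instead of 80 mm. That is within the network's 4 mm error, and the earlier wrist reading was 78.2 mm.
- **Yellow button:** the side camera put it at 45.5 mm with low confidence (0.37), against a fully-down height of 50 mm. The wrist camera did not find it because the fingers cover it. I relied on TCP height and force instead.
- **Camera mismatch:** colour measurements from the top and side cameras differed by 3 to 10 mm in y. I worked from averaged values and checked them against the wrist camera.

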